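# Rack two breaker bars in a spring-loaded hanging rack

## Task

Two steel breaker bars lie flat on their black rests. Take the longer one first: grip it by the ends of its cross pin, lift it clear and ease the grip so that its handle swings down and it hangs from the fingers, grip firmly again, bring its neck into the slot of the grey rack from the open front, push it back against the spring follower over the retaining lip and set it down so that it hangs by its head behind the lip; let go. Then do the same with the shorter bar, so that both hang upright behind the lip with the short one in front of the long one; do not drop a bar on the bench, and leave the can, bottle, jar and socket where they stand.

Things in the scene. Friction and masses are not known exactly. Their poses are not given: they have to be found in the camera images.
- long_bar: Steel breaker bar, the longer one: 224 mm overall, about 0.42 kg, starts level on its rest (z up, pin 42 mm above the bench). Origin: centre of the cross pin; +x along the bar to the drive end, y along the pin. Head block x -30 to +24 mm, 22 mm wide (y), 24 thick (z), a square drive recess in its end; round neck 12 mm thick to x = -75, round handle 18 mm thick to x = -200 mm. Centre of mass at x = -107 mm.
- short_bar: Steel breaker bar, the shorter one: 179 mm overall, about 0.38 kg, starts level on its rest (z up, pin 42 mm above the bench). Origin: centre of the cross pin; +x along the bar to the drive end, y along the pin. Head block x -30 to +24 mm, 22 mm wide (y), 24 thick (z), a square drive recess in its end; round neck 12 mm thick to x = -75, round handle 18 mm thick to x = -155 mm. Centre of mass at x = -81 mm.
- rest_a: Black plastic bar rest fixed to the bench; origin on the bench under the bar's pin, +x along the bar to its drive end. Base 5 mm high, x -130 to +20 mm, 44 mm wide; post 18 mm wide, 30 mm high, x -19 to +7, under the head; saddle 30 mm wide, 45 mm high with cheeks beside the handle, x -120 to -100. The bar lifts straight out. Long bar's.
- rest_b: Black plastic bar rest fixed to the bench; origin on the bench under the bar's pin, +x along the bar to its drive end. Base 5 mm high, x -130 to +20 mm, 44 mm wide; post 18 mm wide, 30 mm high, x -19 to +7, under the head; saddle 30 mm wide, 45 mm high with cheeks beside the handle, x -120 to -100. The bar lifts straight out. Short bar's.
- long_pin (a point): -y end of the long bar's cross pin: flat, 10 mm across, 3 mm proud of the head; the other end is 28 mm away in y. Grip these two ends. At 100 N per finger the bar keeps its angle; as the grip eases below about 70 N it turns about the pin, at 10 to 20 N it hangs within about 20 degrees of upright but may slip down some mm (below 5 N it drops). Firm again: 30 N or more per finger. In the rack it rights itself.
- short_pin (a point): -y end of the short bar's cross pin: flat, 10 mm across, 3 mm proud of the head; the other end is 28 mm away in y. Grip these two ends. At 100 N per finger the bar keeps its angle; as the grip eases below about 70 N it turns about the pin, at 10 to 20 N it hangs within about 20 degrees of upright but may slip down some mm (below 5 N it drops). Firm again: 30 N or more per finger. In the rack it rights itself.
- rack: Grey steel hanging rack fixed to the bench. Origin on the bench under its middle; +x from its open front into the slot, z up. Deck top 220 mm above the bench, 8 mm thick, x -70 to +80 mm, 110 mm wide; slot 18 mm wide along y = 0, open at the front, where two horns flare out to x = -90. Handles hang between its four corner posts (94 mm apart in y; base plate 6 mm high). Back stop 28 mm high at x = 74.
- lip (a point): On the slot's middle line, level with the deck's top (220 mm above the bench), at the inner (rear) face of the retaining lip; +x into the slot. The lip stands 8 mm above the deck, 6 mm thick, y 9 to 35 mm on both sides of the slot. A bar standing on the deck has its pin 30 mm above this point, 12 mm behind it if pressed on the lip; the next bar 36 mm behind.
- follower (a joint): Spring follower, a steel block 18 mm wide, 2 to 54 mm above the deck, sliding along the slot. 0 = fully forward, its face 10 mm behind the lip's inner face; grows to 0.075 m as it is pushed back (+x). The spring pushes forward with 2 N at 0, plus 50 N/m. All of it and the bars' heads are smooth oiled steel, so released bars are pressed forward on the lip.
- spray_can: Bystander: closed round can, 52 mm across, 150 mm high; origin at the centre of its underside.
- bottle: Bystander: plastic bottle, 52 mm across, 160 mm high; origin at the centre of its underside.
- jar: Bystander: low jar, 48 mm across, 50 mm high; origin at the centre of its underside.
- socket: Bystander: deep steel socket standing on end, 38 mm across, 45 mm high; origin at the centre of its underside.
Mind the look-alikes: they are no part of the job. Leave any green or orange look-alike of the rest_b alone.

How it is judged:
By the outcome, as a careful person would: the job done as asked, in the order asked, and still so for the second after the job is handed in, with the robot touching nothing.
It also fails if it takes over 72 s, if anything falls off the work surface, if the arm or the gripper's body presses on something with over 40 N, if the wrist force passes 120 N, or if a joint passes its speed limit or range.

## Robot

A 6-joint arm with a two-finger parallel gripper is mounted at the origin on the work surface. World frame = base frame: x ahead of the robot, y to its left, z up, the work surface at z = 0. Lengths are in m, angles in rad, forces in N, time in s.
With the tool pointing down it reaches from about 0.375 to 0.975 m from the base axis. Payload 3.8 kg.
Tool frame: the origin (TCP) lies midway between the tips of the shut fingers; the grasp point (between the pads) lies 19 mm behind it; x points along the fingers, y is the direction in which the jaws open and shut, and the axes are right-handed (so a half turn about x gives the same grasp; the last joint's range is limited). The gripper opens to 88 mm and grips with 3 to 60 N. Pads are 18 mm wide; open, the fingers measure 123 mm over their backs; the gripper's body (75 mm by 187 mm) begins 45 mm behind the grasp point.
Start: joints at [1.187, 0.264, 1.604, -0, 1.274, -0.037], TCP at [0.229, 0.635, 0.239] pointing down, gripper open.
Joint ranges: [-2.63, 2.63], [-0.94, 2.18], [0.31, 2.57], [-1.31, 4.45], [0, 2.66], [-2.55, 2.55]. Speed limits (rad/s): [2.57, 2.57, 3.14, 3.14, 3.14, 3.14].

## Interface

Orientations are given as a rotation vector (axis times angle).
In Python, from cell import manip, inverse_kinematics, cams, order gives the robot as it stands. Calls block until the motion is done:
- manip.move_pose(position, orientation): joint-space move of the TCP to a pose.
- manip.move_linear(position, rate=0.15, rot=None): straight line of the TCP; rot=None keeps the orientation; rate is the mean speed in m/s.
- manip.set_joints(angles): joint-space move.
- manip.set_gripper(opening, force=None): finger opening in m; force is the grip in N (None keeps the last); returns when the fingers have stopped.
- manip.dwell(seconds).
- inverse_kinematics(position, orientation): joint angles nearest the present ones, or None.
- manip.state(): the state.
- cams.capture(name): name is "side" or "top"; returns a dict with "image" (480x640x3 uint8, blue, green, red), "z_map" (480x640 float32, m along the optical axis (not along the pixel's ray), 0 where there is no reading), "intrinsics" (3x3 intrinsics, pixels), "position" and "orientation" of the camera in the world. Camera axes: x right, y down, z forward; pixel columns grow to the right and rows downward; lengths in m; the calibration is good to about 2 mm. A picture is of the moment at which its call begins.
A pose or a line that the arm cannot do raises manip.IKError and nothing moves.
- order.close_job(): hands the job in, once; it reports no verdict.
The state is a dict: "clock": time; "joint_pos": joint angles; "joint_velocities": joint speeds; "tau": joint torques, N m; "tool_pos": TCP position; "tcp_rot": TCP orientation; "contact_force": force on the tool from outside, world axes, zero at the start; "moment": the same for the moment, N m; "gripper_width": finger opening in m.
Only numpy, scipy, OpenCV 4.12 (cv2) and the standard library are available. Lean on these libraries where they do the work, as an engineer would, in place of code of your own. Each camera call takes 0.05 s, during which the arm holds its last target.

## Working session

There is one attempt and no reset: what is moved stays moved. The work goes in short steps, each a Python script; the robot and the scene stay as the last script left them, time stands still between calls to the robot, and variables do not carry over. Pictures are saved under pics/ and viewed, and the job is handed in when it is done.

```bash
ls; mkdir -p pics; python3 - <<'E'
from cell import manip,cams
import cv2,numpy as np
for n in("side","top"):
    c=cams.capture(n); cv2.imwrite(f"pics/{n}0.png",c["image"]); np.savez(f"{n}0.npz",**{k:v for k,v in c.items()})
    print(n,c["intrinsics"],c["position"],c["orientation"])
print(manip.state())
E
```

```text
pics
side [[451.30653091   0.         316.4242071 ]
 [  0.         451.30653091 233.70567725]
 [  0.           0.           1.        ]] [ 0.27199407 -0.35238747  0.78620676] [-2.33798699  0.81297624 -0.2928512 ]
top [[503.07932012   0.         310.96695317]
 [  0.         503.07932012 234.72201523]
 [  0.           0.           1.        ]] [0.48652787 0.05123157 1.3445453 ] [-2.19495097  2.16119115 -0.10279759]
{'clock': 0.1, 'joint_pos': array([ 1.18709391e+00,  2.64647553e-01,  1.60519155e+00, -2.70512289e-05,
        1.27374566e+00, -3.69196064e-02]), 'joint_velocities': array([-4.88758312e-05, -1.35751029e-03, -4.00181134e-03,  6.97651236e-04,
       -3.13263240e-03,  3.17221190e-04]), 'tau': array([-8.29319197e-05, -5.03622186e+01, -3.58069360e+01,  7.30264303e-02,
        2.34199211e-02, -7.77143146e-05]), 'tool_pos': array([0.22919911, 0.6342197 , 0.23755771]), 'tcp_rot': array([ 0.27058326,  1.55400522, -0.27366478]), 'contact_force': array([-0.63558167,  0.01217789, -0.41719039]), 'moment': array([0.01325969, 0.03651949, 0.00893101]), 'gripper_width': 0.08800400465111909}
```

View pics/side0.png

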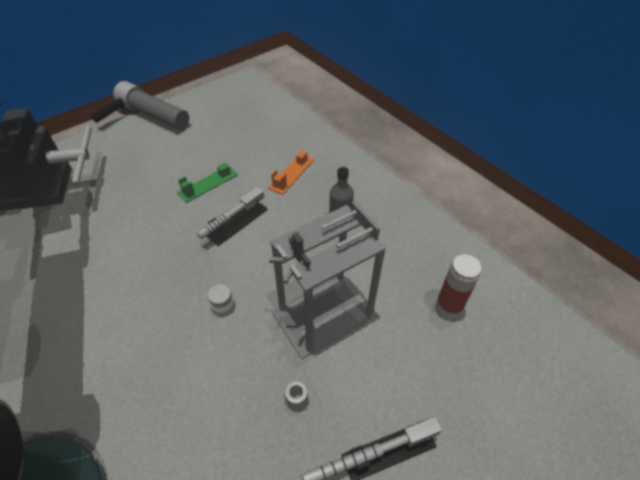

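View pics/top0.png

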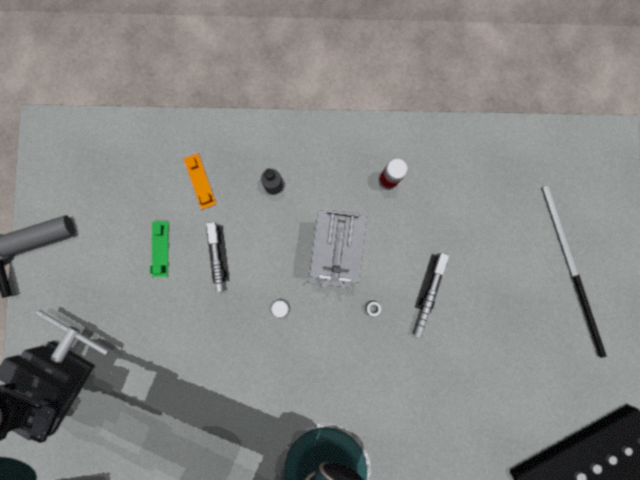

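Side view: the rack is at about (325,270), the long bar at lower right (370,455), and the short bar at (235,215). The green and orange pieces are look-alike rests. Top view: the long bar runs from (443,256) to (418,336), the short bar from (211,224) to (221,290), and the rack is at (338,248) with its horns towards the robot. Next I'll measure poses from the depth maps.

```bash
cat > h.py <<'E'
import numpy as np,cv2
from scipy.spatial.transform import Rotation as R
def cloud(c):
    z=np.asarray(c["z_map"]);K=c["intrinsics"];v,u=np.mgrid[:480,:640]
    P=np.stack([(u-K[0,2])/K[0,0]*z,(v-K[1,2])/K[1,1]*z,z],-1)
    W=P@R.from_rotvec(c["orientation"]).as_matrix().T+c["position"]; W[z<=0]=np.nan
    return W
def proj(c,p):
    q=(np.atleast_2d(p)-c["position"])@R.from_rotvec(c["orientation"]).as_matrix()
    return q[:,:2]/q[:,2:]*c["intrinsics"][0,0]+c["intrinsics"][:2,2]
E
python3 - <<'E'
from h import *
for n in("top","side"):
    c=dict(np.load(n+"0.npz"));W=cloud(c)
    pix={"top":dict(sock=(373,309),jar=(280,309),can=(396,166),bot=(271,175),L1=(443,258),L2=(420,332),S1=(211,228),S2=(220,288),rk=(320,240),bench=(300,380))}.get(n) or dict(L1=(426,430),S1=(250,197),S2=(208,233),jar=(220,290),bench=(150,330))
    for k,(u,v) in pix.items(): print(n,k,W[v,u].round(4))
    # heights
    Z=W[...,2]
    m=(Z>.2)&(Z<.245); print(n,"deck",np.nanmedian(Z[m&(np.abs(W[...,0]-.5)<.15)&(np.abs(W[...,1])<.15)]))
    vis=np.clip(np.nan_to_num(Z)*1000,0,300)/300*255
    im=cv2.applyColorMap(vis.astype(np.uint8),cv2.COLORMAP_JET)
    a,b,e,f={"top":(190,200,270,150),"side":(190,140,270,200)}[n]
    o=np.vstack([cv2.resize(c["image"][b:b+f,a:a+e],None,fx=2.9 if n=="top" else 2,fy=2 if n!="top" else 2,interpolation=cv2.INTER_CUBIC)])
    o2=cv2.resize(im[b:b+f,a:a+e],(o.shape[1],o.shape[0]),interpolation=cv2.INTER_NEAREST)
    k=np.vstack([o,o2]); s=min(800/k.shape[1],600/k.shape[0],1)
    cv2.imwrite(f"pics/{n}_z.png",cv2.resize(k,None,fx=s,fy=s))
E
```

```text
top sock [ 0.412  -0.1217  0.0028]
top jar [0.4112 0.1216 0.0506]
top can [ 0.7628 -0.1564  0.1526]
top bot [0.7344 0.1437 0.1592]
top L1 [ 0.5475 -0.2948  0.0529]
top L2 [ 0.3587 -0.235   0.052 ]
top S1 [0.6156 0.3037 0.0518]
top S2 [0.4619 0.2771 0.0437]
top rk [0.5759 0.0258 0.2175]
top bench [0.2258 0.0682 0.0039]
top deck 0.2207507448997852
side L1 [ 0.536  -0.2936  0.0527]
side S1 [0.5963 0.2975 0.0533]
side S2 [0.472  0.2723 0.043 ]
side jar [0.4173 0.1279 0.0497]
side bench [0.2753 0.1648 0.0008]
side deck 0.219699332514874
```

```bash
python3 - <<'E'
from h import *
for n in("top","side"):
    c=dict(np.load(n+"0.npz"));W=cloud(c).reshape(-1,3)
    ok=~np.isnan(W[:,0]);W=W[ok]
    # bars: coarse listing
    for k,lo,hi in(("L",(.2,-.35),(.6,-.1)),("S",(.25,.2),(.6,.42))):
        q=W[(W[:,2]>.025)&(W[:,2]<.062)&(W[:,0]>lo[0])&(W[:,0]<hi[0])&(W[:,1]>lo[1])&(W[:,1]<hi[1])]
        print(n,k,len(q),q.mean(0) if len(q) else 0, q.min(0),q.max(0))
    q=W[(W[:,2]>.212)&(W[:,2]<.226)&(np.abs(W[:,1])<.15)&(W[:,0]>.3)&(W[:,0]<.75)]
    print(n,"deck",len(q),q.mean(0),q.min(0),q.max(0),cv2.minAreaRect(q[:,:2].astype(np.float32)))
E
```

```text
top L 829 [ 0.45197303 -0.24154679  0.04841168] [ 0.34587044 -0.30784351  0.02506847] [ 0.56063974 -0.10050387  0.06027022]
top S 441 [0.52515748 0.2895665  0.04835844] [0.45424298 0.27032313 0.02617307] [0.59996013 0.31359158 0.06194561]
top deck 2469 [ 0.55991272 -0.01345152  0.22040949] [ 0.46933131 -0.07517858  0.21311936] [0.64307541 0.0472893  0.22597246] ((0.5542229413986206, -0.013053730130195618), (0.1101573184132576, 0.16799390316009521), 83.59308624267578)
side L 2474 [ 0.44932361 -0.24235406  0.04748026] [ 0.34657941 -0.30817475  0.02505252] [ 0.56087398 -0.10009483  0.05695153]
side S 642 [0.52490594 0.28638289 0.04526361] [0.45248115 0.26906629 0.02503842] [0.59996171 0.31224263 0.05612584]
side deck 4179 [ 0.55710367 -0.02045126  0.21928944] [ 0.46699357 -0.07666362  0.2120176 ] [0.64316576 0.04822734 0.22599976] ((0.5534237623214722, -0.01251634955406189), (0.11207441240549088, 0.1700146347284317), 83.47114562988281)
```

```bash
cat > fit.py <<'E'
from h import *
from scipy.optimize import least_squares
def box(p,c,h):
    q=np.abs(p-c)-h; return np.linalg.norm(np.maximum(q,0),axis=1)+np.minimum(q.max(1),0)
def cyl(p,x0,x1,r): # along x
    d=np.stack([np.hypot(p[:,1],p[:,2])-r,np.abs(p[:,0]-(x0+x1)/2)-(x1-x0)/2],1)
    return np.linalg.norm(np.maximum(d,0),axis=1)+np.minimum(d.max(1),0)
def bar_sdf(p,L):
    return np.min([box(p,[-.003,0,0],[.027,.011,.012]),box(p,[0,0,0],[.005,.014,.005]),cyl(p,-.075,-.03,.006),cyl(p,-L,-.075,.009),
       box(p,[-.110,0,-.0195],[.01,.015,.0225]),box(p,[-.006,0,-.027],[.013,.009,.015]),box(p,[-.055,0,-.0395],[.075,.022,.0025])],axis=0)
def rack_sdf(p): # origin at bench
    s=[]
    for sg in(1,-1): 
        s.append(box(p,[.005,sg*.032,.216],[.075,.023,.004]))
    return np.min(s,axis=0)
def fit(P,sdf,x0,n=4):
    def f(t):
        c,s=np.cos(t[2]),np.sin(t[2]); d=P-np.r_[t[:2],0]
        q=np.stack([c*d[:,0]+s*d[:,1],-s*d[:,0]+c*d[:,1],d[:,2]],1)
        return sdf(q)
    return least_squares(f,x0,loss="soft_l1",f_scale=.002,x_scale=[.01,.01,.05])
E
python3 - <<'E'
from fit import *
res={}
for n in("top","side"):
    c=dict(np.load(n+"0.npz"));W=cloud(c).reshape(-1,3); W=W[~np.isnan(W[:,0])]
    for k,L,a,b in(("L",.2,(.5475,-.2948),(.3587,-.235)),("S",.155,(.61,.3037),(.4619,.2771))):
        a=np.array(a);b=np.array(b);u=(a-b)/np.linalg.norm(a-b)
        d=W[:,:2]-b; s=d@u; t=d@[-u[1],u[0]]
        P=W[(np.abs(t)<.03)&(s>-.06)&(s<.26)&(W[:,2]>.03)&(W[:,2]<.07)]
        for off in(.02,.04):
            r=fit(P-[0,0,.042],lambda q:bar_sdf(q,L),[*(a-u*off),np.arctan2(u[1],u[0])])
            print(n,k,len(P),r.x.round(4),r.cost, np.median(np.abs(r.fun)))
    P=W[(W[:,2]>.214)&(W[:,2]<.226)&(np.abs(W[:,1]+.013)<.08)&(W[:,0]>.42)&(W[:,0]<.68)]
    r=fit(P,rack_sdf,[.548,-.013,-.11]); print(n,"rack",r.x.round(4),r.cost)
    r=fit(P,rack_sdf,[.548,-.013,.11]); print(n,"rack",r.x.round(4),r.cost)
E
```

```text
top L 701 [ 0.5364 -0.2908 -0.3162] 0.0011950371637472308 0.0013897181300891164
top L 701 [ 0.5364 -0.2908 -0.3162] 0.0011950371637472308 0.0013897181299518564
top S 650 [0.6335 0.3078 0.1566] 0.010805387169914606 0.003207907195464363
top S 650 [0.6335 0.3078 0.1566] 0.010805387169884459 0.003207907325644321
top rack [ 0.5522 -0.013  -0.1143] 0.00416274705006803
top rack [ 0.5522 -0.013  -0.1138] 0.0041627899529040925
side L 2067 [ 0.5364 -0.2907 -0.3168] 0.001133084563210451 0.0006388966384311481
side L 2067 [ 0.5364 -0.2907 -0.3168] 0.0011330845632104528 0.0006388966431806441
side S 890 [0.6216 0.3059 0.1552] 0.013914585807547062 0.0018436505023177907
side S 890 [0.6216 0.3059 0.1552] 0.013914585807497874 0.001843650275378615
side rack [ 0.5513 -0.0122 -0.1074] 0.003585785662843352
side rack [ 0.5513 -0.0122 -0.1074] 0.003585785663130321
```

View pics/top_z.png

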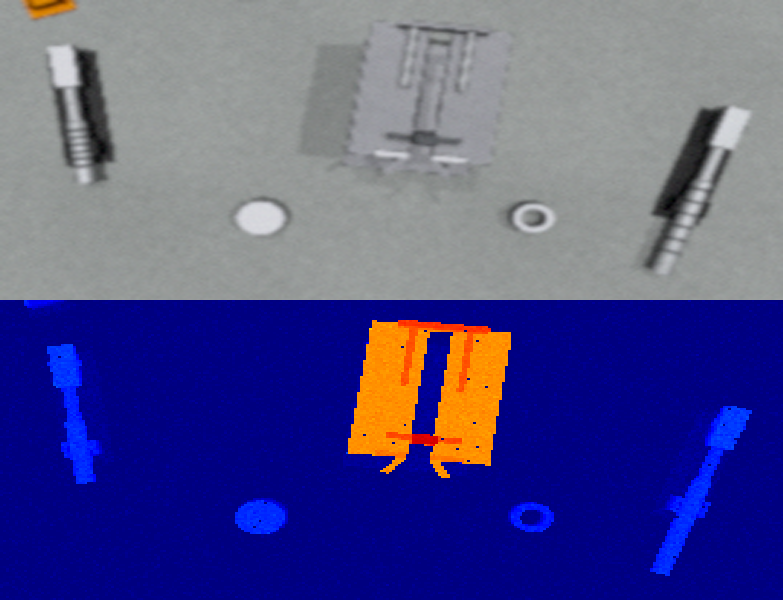

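View pics/side_z.png

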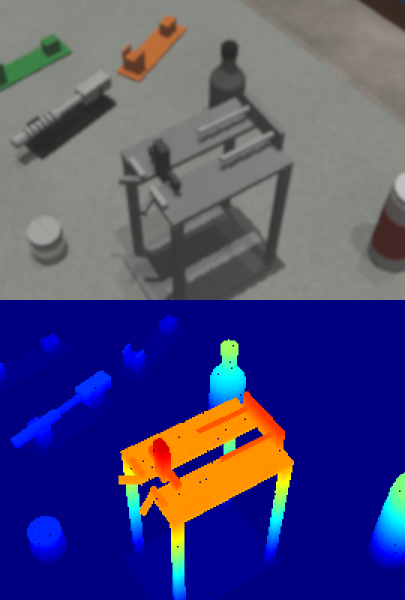

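```bash
python3 - <<'E'
from fit import *
for n in("top","side"):
    c=dict(np.load(n+"0.npz"));W=cloud(c).reshape(-1,3); W=W[~np.isnan(W[:,0])]
    k,L,a,b=("S",.155,(.61,.3037),(.4619,.2771))
    a=np.array(a);b=np.array(b);u=(a-b)/np.linalg.norm(a-b)
    d=W[:,:2]-b; s=d@u; t=d@[-u[1],u[0]]
    P=W[(np.abs(t)<.03)&(s>-.03)&(s<.19)&(W[:,2]>.03)&(W[:,2]<.07)]
    r=fit(P-[0,0,.042],lambda q:bar_sdf(q,L),[*(a-u*.02),np.arctan2(u[1],u[0])])
    print(n,k,len(P),r.x.round(4),r.cost, np.median(np.abs(r.fun)))
    x=np.array([.5522,-.013,-.113])
    def loc(W):
        d=W[:,:2]-x[:2];cc,ss=np.cos(x[2]),np.sin(x[2])
        return np.stack([cc*d[:,0]+ss*d[:,1],-ss*d[:,0]+cc*d[:,1],W[:,2]],1)
    for i in range(3):
        q=loc(W); m=(q[:,2]>.214)&(q[:,2]<.225)&(q[:,0]>-.074)&(q[:,0]<.085)&(abs(q[:,1])<.062)
        r=fit(W[m],rack_sdf,x); x=r.x
    print(n,"rack",x.round(4),r.cost,m.sum())
    q=loc(W); e=q[m]; print("ext",[np.percentile(q[m][:,i],[1,99]).round(4) for i in(0,1)])
    ctr=e[np.abs(e[:,1])<.02]; print("slot edge",np.percentile(e[(e[:,1]<0)&(abs(e[:,0])<.04)][:,1],99),np.percentile(e[(e[:,1]>0)&(abs(e[:,0])<.04)][:,1],1))
    m=(q[:,2]>.2265)&(q[:,2]<.2295)&(q[:,0]<0)&(q[:,0]>-.08)&(abs(q[:,1])<.036)&(abs(q[:,1])>.012)
    print("lip",m.sum(),np.percentile(q[m][:,0],[0,5,25,50,75,95,100]).round(4),np.percentile(q[m][:,1],[5,95]))
    m=(q[:,2]>.262)&(abs(q[:,0])<.08)&(abs(q[:,1])<.03)
    print("fol",m.sum(),np.percentile(q[m][:,0],[0,5,50,95,100]).round(4),np.percentile(q[m][:,1],[5,50,95]))
    m=(q[:,2]>.235)&(abs(q[:,0]-.07)<.02)&(abs(q[:,1])<.03)
    if m.sum(): print("back",m.sum(),np.percentile(q[m][:,0],[5,50,95]))
E
```

```text
top S 560 [0.6079 0.3035 0.1548] 0.0008355418459553782 0.0012019520917300386
top rack [ 0.5555 -0.0133 -0.1172] 0.0034401544561119494 2395
ext [array([-0.0673,  0.0795]), array([-0.054 ,  0.0543])]
slot edge -0.00900114503031866 0.00970916620643081
lip 35 [-0.0671 -0.0669 -0.0657 -0.0641 -0.0625 -0.0615 -0.0028] [-0.03217671  0.02736469]
fol 43 [-0.0511 -0.0508 -0.0463 -0.0418 -0.0412] [-0.00810981  0.00033399  0.00860197]
back 157 [0.05409718 0.07688809 0.08235425]
side S 780 [0.6069 0.304  0.1567] 0.00055348555004722 0.0008474542688598529
side rack [ 0.5558 -0.0127 -0.1087] 0.0022735170136213177 3967
ext [array([-0.0704,  0.0786]), array([-0.0554,  0.0535])]
slot edge -0.010049559075103385 0.008220068937688934
lip 81 [-0.0681 -0.0677 -0.0663 -0.0648 -0.0631 -0.0619 -0.0429] [-0.03265982  0.03060042]
fol 114 [-0.0524 -0.0519 -0.0485 -0.0425 -0.0415] [-0.00917188 -0.00224053  0.00752725]
back 320 [0.05439016 0.07634097 0.08100057]
```

```bash
cat > g.py <<'E'
from fit import *
from cell import manip,inverse_kinematics,cams,order
def rot(psi): 
    c,s=np.cos(psi),np.sin(psi)
    return R.from_matrix(np.array([[0,-s,c],[0,c,s],[-1,0,0]])).as_rotvec()
RK=np.array([.5556,-.0134,-.113]); LIP=-.062
def rack(x,y,z): # rack coords -> pin world
    c,s=np.cos(RK[2]),np.sin(RK[2]); return np.array([RK[0]+c*x-s*y,RK[1]+s*x+c*y,z])
def tcp(p): return np.asarray(p)-[0,0,.019]
LB=np.array([.5364,-.2908,.042,-.3166]); SB=np.array([.6074,.3037,.042,.1557])
def st(t=""):
    s=manip.state(); print(t,round(s["clock"],2),s["tool_pos"].round(4),"F",s["contact_force"].round(1),"w",round(s["gripper_width"],4),"q",s["joint_pos"].round(2))
def pic(n,name,crop=None,s=1):
    c=cams.capture(n); im=c["image"]
    if crop: a,b,e,f=crop; im=im[b:b+f,a:a+e]
    cv2.imwrite(f"pics/{name}.png",cv2.resize(im,None,fx=s,fy=s,interpolation=cv2.INTER_CUBIC)); np.savez(f"{name}.npz",**c); return c
E
python3 - <<'E'
from g import *
st()
print(R.from_rotvec(manip.state()["tcp_rot"]).as_matrix().round(2))
for nm,p,y in(("La",[.5364,-.2908,.042],LB[3]),("Lu",[.5364,-.2908,.30],LB[3]),("front",rack(-.165,0,.30),RK[2]),("front",rack(-.165,0,.265),RK[2]),("in",rack(-.047,0,.265),RK[2]),("S",[.6074,.3037,.042],SB[3]),("Su",[.6074,.3037,.3],SB[3]),("mid",[.40,.2,.32],0)):
    for a in(0,np.pi): 
        q=inverse_kinematics(tcp(p),rot(y+a)); print(nm,None if q is None else np.round(q,2))
E
```

```text
0.1 [0.2292 0.6342 0.2376] F [-0.6  0.  -0.4] w 0.088 q [ 1.19  0.26  1.61 -0.    1.27 -0.04]
[[-0.    0.34  0.94]
 [-0.    0.94 -0.34]
 [-1.   -0.   -0.  ]]
La [-0.54  0.36  1.92 -0.    0.87 -1.79]
La [-0.54  0.36  1.92 -0.    0.87  1.35]
Lu [-0.54  0.12  1.7  -0.    1.33 -1.79]
Lu [-0.54  0.12  1.7  -0.    1.33  1.35]
front [-0.05 -0.32  2.1  -0.    1.37 -1.51]
front [-0.05 -0.32  2.1  -0.    1.37  1.63]
front [-0.05 -0.31  2.15 -0.    1.3  -1.51]
front [-0.05 -0.31  2.15 -0.    1.3   1.63]
in [-0.06 -0.06  1.94 -0.    1.26 -1.52]
in [-0.06 -0.06  1.94 -0.    1.26  1.62]
S [ 0.43  0.47  1.76  0.    0.92 -1.3 ]
S [0.43 0.47 1.76 0.   0.92 1.84]
Su [ 0.43  0.25  1.54  0.    1.35 -1.3 ]
Su [0.43 0.25 1.54 0.   1.35 1.84]
mid [ 0.41 -0.21  1.98 -0.    1.38 -1.16]
mid [ 0.41 -0.21  1.98  0.    1.38  1.98]
```

```bash
python3 - <<'E'
from g import *
p=manip.state()["tool_pos"]
manip.move_linear([p[0]+.05,p[1]-.03,.42],rate=.3)
manip.move_pose(tcp([LB[0],LB[1],.36]),rot(LB[3])); st()
manip.move_linear(tcp([LB[0],LB[1],.10]),rate=.25)
pic("side","a1"); pic("top","a2")
E
```

```text
4.15 [ 0.5368 -0.2902  0.3411] F [0.5 0.3 0.1] w 0.088 q [-0.54  0.1   1.61  0.    1.43 -1.79]
```

View pics/a1.png

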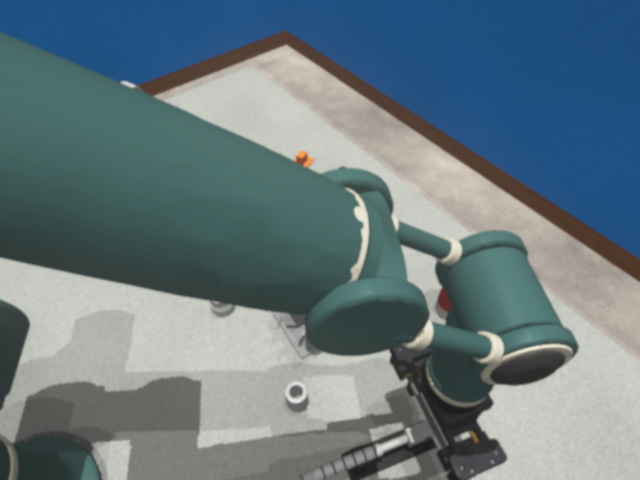

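The side view shows the open fingers straddling the long bar's head at about (420,440), so I'll descend and grip.

```bash
python3 - <<'E'
from g import *
manip.move_linear(tcp([LB[0],LB[1],.042]),rate=.15); st("down")
manip.set_gripper(0.0,20); st("g20")
manip.set_gripper(0.0,60); st("g60")
manip.move_linear(tcp([LB[0],LB[1],.30]),rate=.15); st("up")
pic("side","b1",(250,100,390,380),1.5); 
E
```

```text
down 5.97 [ 0.5366 -0.2909  0.0233] F [0.4 0.  0. ] w 0.0881 q [-0.54  0.36  1.92  0.    0.87 -1.79]
g20 6.92 [ 0.5363 -0.2908  0.0229] F [-0.9  0.1  0.2] w 0.0267 q [-0.54  0.36  1.92 -0.    0.87 -1.79]
g60 7.14 [ 0.5364 -0.2908  0.023 ] F [0.1 0.9 0. ] w 0.0256 q [-0.54  0.36  1.92 -0.    0.87 -1.79]
up 9.01 [ 0.5359 -0.2905  0.2797] F [ 0.6 -0.4 -5.1] w 0.0259 q [-0.54  0.12  1.7  -0.    1.33 -1.79]
```

View pics/b1.png

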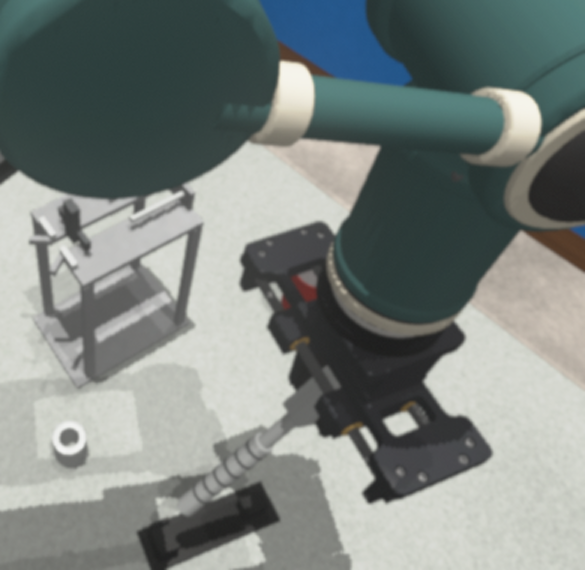

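The bar is held by its pin ends and has already turned part way (handle tip at about (190,495)). Now I'll ease the grip in steps.

```bash
cat >> g.py <<'E'
def barfit(c,L,pin,yaw,dbg=True):
    "pose of a held bar: pin at pin+(0,0,-slip), hang angle from vertical (handle toward -bar x positive)"
    W=cloud(c).reshape(-1,3); W=W[~np.isnan(W[:,0])]
    co,s=np.cos(yaw),np.sin(yaw); d=W-pin
    q=np.stack([co*d[:,0]+s*d[:,1],-s*d[:,0]+co*d[:,1],d[:,2]],1)
    q=q[(abs(q[:,1])<.022)&(q[:,2]<-.03)&(np.hypot(q[:,0],q[:,2])<.23)&(W[:,2]>.03 if False else (q[:,2]+pin[2]>.05))&(q[:,0]<.12)]
    def f(t):
        th=t[0]; z=q[:,2]-t[1]; x=q[:,0]
        ax=np.array([-np.sin(th),-np.cos(th)]) # handle direction
        al=-(x*ax[0]+z*ax[1]); pe=x*ax[1]-z*ax[0]
        p=np.stack([al,q[:,1]-t[2],pe],1)
        return np.min([cyl(p,-.075,-.03,.006),cyl(p,-L,-.075,.009),box(p,[-.003,0,0],[.027,.011,.012])],axis=0)
    best=min((least_squares(f,[a,-.003,0],loss="soft_l1",f_scale=.002) for a in np.radians([0,20,45,70])),key=lambda r:r.cost)
    n=(abs(best.fun)<.003).sum()
    print("hang deg",round(np.degrees(best.x[0]),1),"pin dz mm",round(best.x[1]*1e3,1),"dy",round(best.x[2]*1e3,1),"pts",n,len(q))
    return best.x
E
python3 - <<'E'
from g import *
for f in(40,25,15):
    manip.set_gripper(0.0,f); manip.dwell(.3); 
    barfit(cams.capture("side"),.2,manip.state()["tool_pos"]+[0,0,.019],LB[3])
st()
manip.dwell(.3)
c=pic("side","b2",(250,100,390,380),1.5); barfit(c,.2,manip.state()["tool_pos"]+[0,0,.019],LB[3])
barfit(pic("top","b3",(350,180,200,200),3),.2,manip.state()["tool_pos"]+[0,0,.019],LB[3])
E
```

```text
hang deg 15.3 pin dz mm -1.3 dy 0.9 pts 1029 1029
hang deg 9.3 pin dz mm -1.3 dy 0.9 pts 889 889
hang deg 4.7 pin dz mm -1.1 dy 1.0 pts 792 792
 10.76 [ 0.5363 -0.2908  0.281 ] F [-0.2  0.9 -4.5] w 0.027 q [-0.54  0.12  1.7  -0.    1.33 -1.79]
hang deg 3.0 pin dz mm -1.0 dy 0.9 pts 745 745
hang deg 3.9 pin dz mm -9.5 dy 0.6 pts 98 98
```

View pics/b2.png

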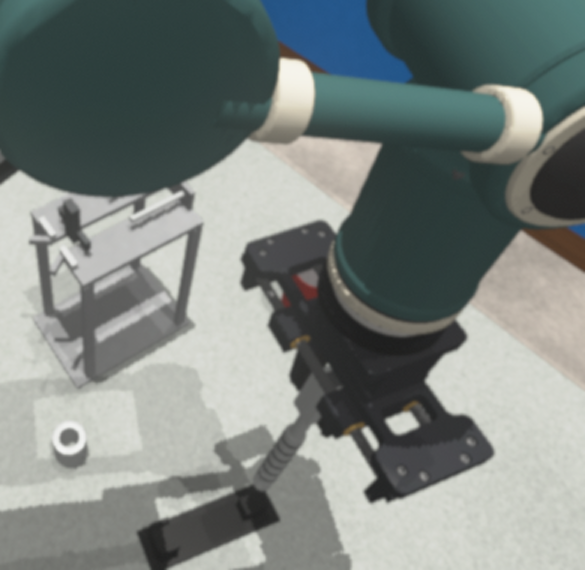

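The side view shows the bar hanging 3° from upright with about 1 mm of slip. I'll firm the grip and carry it to the front of the rack.

```bash
python3 - <<'E'
from g import *
manip.set_gripper(0.0,60)
manip.move_linear(tcp([.41,-.2,.31]),rate=.2,rot=rot(-.2))
manip.move_linear(tcp(rack(-.165,0,.30)),rate=.2,rot=rot(RK[2]))
manip.move_linear(tcp(rack(-.165,0,.269)),rate=.15)
st()
pin=manip.state()["tool_pos"]+[0,0,.019]; print(pin)
barfit(pic("side","c1",(120,150,300,280),2),.2,pin,RK[2]); pic("top","c2",(240,180,200,180),3)
E
```

```text
13.85 [0.391  0.0046 0.2494] F [ 0.1  0.6 -4.1] w 0.0258 q [-0.05 -0.31  2.14 -0.    1.31 -1.51]
[0.39104913 0.00459453 0.26836565]
hang deg 17.9 pin dz mm -69.7 dy -2.1 pts 249 849
```

View pics/c1.png

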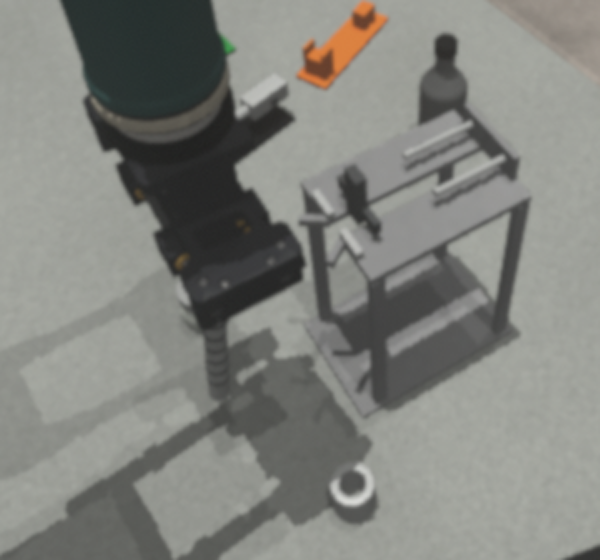

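View pics/c2.png

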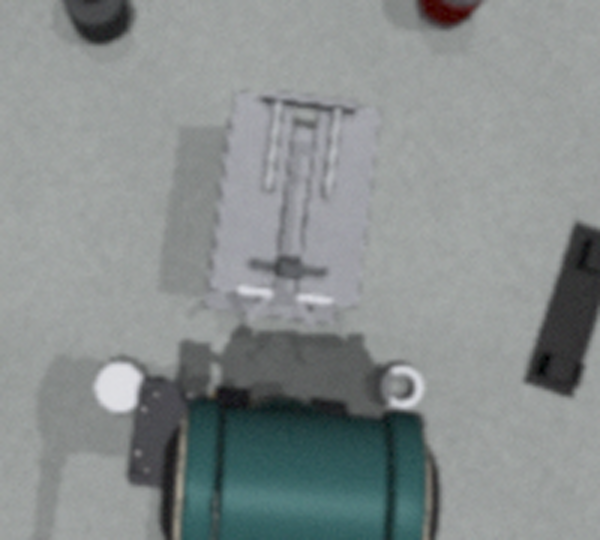

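```bash
sed -i 's/q\[:,0\]<.12)/q[:,0]<.05)/' g.py; python3 - <<'E'
from g import *
c=dict(np.load("c1.npz")); pin=np.array([.39105,.0046,.2684])
barfit(c,.2,pin,RK[2])
# handle tip lowest z
W=cloud(c).reshape(-1,3);m=(np.hypot(W[:,0]-pin[0],W[:,1]-pin[1])<.05)&(W[:,2]>.03)&(W[:,2]<.2)
print(W[m][:,2].min(), np.sort(W[m][:,2])[:10].round(3), W[m&(W[:,2]<.11)].mean(0),W[m&(W[:,2]>.14)&(W[:,2]<.2)].mean(0))
E
```

```text
hang deg 6.9 pin dz mm -8.1 dy 1.0 pts 424 425
0.07001982789403105 [0.07  0.071 0.072 0.072 0.073 0.073 0.073 0.073 0.074 0.074] [0.36763225 0.00188009 0.09059498] [0.37658316 0.00037925 0.16240879]
```

The bar tilts about 7° with the handle trailing and its lowest point is at z = 0.070, so the neck is clear of both deck and lip. I'll slide it in while watching the force.

```bash
python3 - <<'E'
from g import *
for x in(-.12,-.095,-.08,-.068,-.058,-.0455):
    manip.move_linear(tcp(rack(x,-.0007,.269)),rate=.08); st(x)
    F=manip.state()["contact_force"]
    if np.hypot(*F[:2])>15: print("STOP");break
pic("side","d1",(200,150,250,230),2.4)
E
```

```text
-0.12 14.67 [ 0.4359 -0.0005  0.2497] F [-0.8 -0.6 -4.5] w 0.0257 q [-0.06 -0.21  2.07  0.    1.28 -1.52]
-0.095 15.13 [ 0.4614 -0.0034  0.25  ] F [-1.1  0.1 -4.5] w 0.0257 q [-0.06 -0.16  2.03 -0.    1.27 -1.52]
-0.08 15.47 [ 0.477  -0.0052  0.2502] F [ 1.  -0.1 -5.7] w 0.0259 q [-0.06 -0.13  2.   -0.    1.27 -1.52]
-0.068 15.78 [ 0.4886 -0.0065  0.25  ] F [ 2.4  0.  -5.2] w 0.0259 q [-0.06 -0.1   1.98 -0.    1.27 -1.52]
-0.058 16.05 [ 0.4975 -0.0076  0.2496] F [-1.7 -0.2 -5.6] w 0.0261 q [-0.07 -0.08  1.96 -0.    1.27 -1.52]
-0.0455 16.36 [ 0.5104 -0.009   0.2498] F [-3.   0.3 -4.6] w 0.026 q [-0.07 -0.06  1.94  0.    1.26 -1.52]
```

View pics/d1.png

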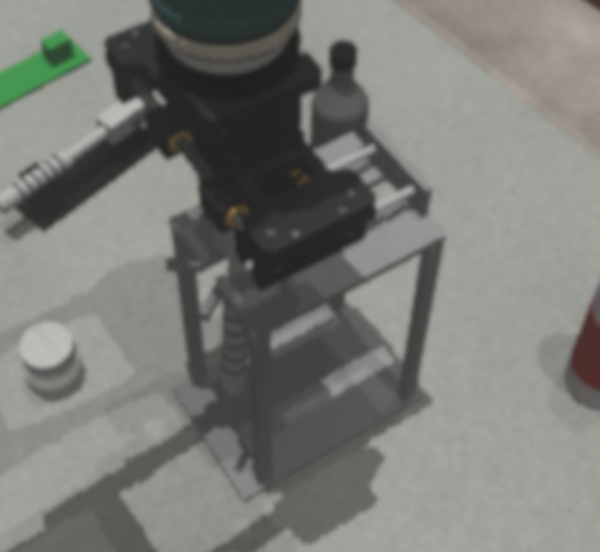

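The long bar is in the slot and the follower is pushed back with about 3 N. Next I'll push slightly deeper, lower it, and release.

```bash
python3 - <<'E'
from g import *
manip.move_linear(tcp(rack(-.0415,-.0007,.269)),rate=.08); st()
for z in(.260,.256,.253,.2515,.250):
    manip.move_linear(tcp(rack(-.0415,-.0007,z)),rate=.06); st(z)
    if manip.state()["contact_force"][2]>6: break
E
```

```text
16.66 [ 0.5142 -0.0094  0.2499] F [-1.5  0.3 -5.1] w 0.0261 q [-0.07 -0.05  1.93 -0.    1.26 -1.52]
0.26 16.96 [ 0.5135 -0.0094  0.2399] F [-3.7  0.6 -4.8] w 0.026 q [-0.07 -0.04  1.94  0.    1.25 -1.52]
0.256 17.21 [ 0.5141 -0.0094  0.2365] F [-2.7  0.6 -6.5] w 0.0257 q [-0.07 -0.04  1.94 -0.    1.24 -1.52]
0.253 17.46 [ 0.5142 -0.0094  0.2337] F [-3.6  0.1 -5. ] w 0.0258 q [-0.07 -0.04  1.95  0.    1.23 -1.52]
0.2515 17.71 [ 0.5143 -0.0094  0.2324] F [-2.2  0.3 -4.3] w 0.0261 q [-0.07 -0.04  1.95 -0.    1.23 -1.52]
0.25 17.96 [ 0.5149 -0.0095  0.232 ] F [-3.9 -0.5  0.2] w 0.0259 q [-0.07 -0.04  1.95  0.    1.23 -1.52]
```

```bash
python3 - <<'E'
from g import *
manip.set_gripper(0.0,12); manip.dwell(.2); st("ease")
manip.set_gripper(0.05,12); manip.dwell(.3); st("open")
p=manip.state()["tool_pos"]
manip.move_linear([p[0],p[1],.36],rate=.2); st()
manip.move_linear([.46,.15,.36],rate=.3); 
pic("side","e1",(200,150,250,230),2.4);pic("top","e2",(240,180,200,180),3)
E
```

```text
ease 18.38 [ 0.5149 -0.0095  0.2317] F [-4.3 -0.1  2.9] w 0.0274 q [-0.07 -0.04  1.95  0.    1.23 -1.52]
open 19.19 [ 0.5143 -0.0094  0.231 ] F [ 0.3 -0.   0.5] w 0.05 q [-0.07 -0.04  1.95  0.    1.23 -1.52]
 19.98 [ 0.5137 -0.0094  0.3588] F [-0.1 -0.4 -0.2] w 0.0504 q [-0.07 -0.1   1.77 -0.    1.46 -1.52]
```

View pics/e1.png

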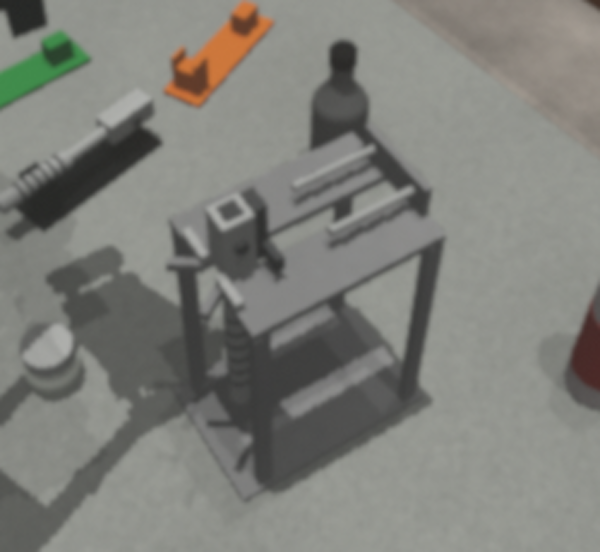

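View pics/e2.png

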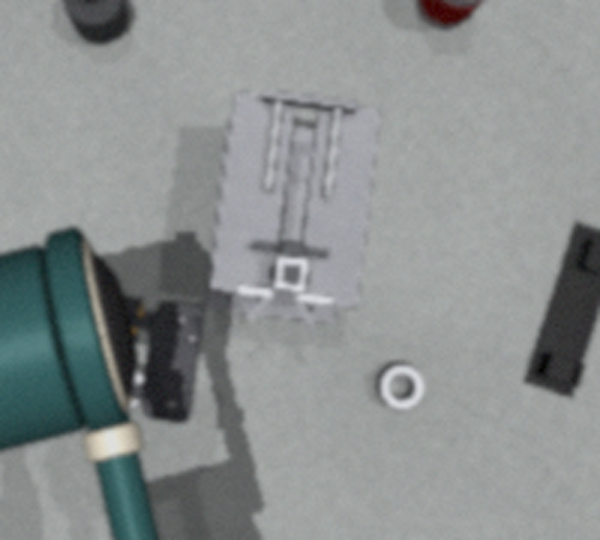

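The long bar stands upright between the lip and the follower: head at about (232,235) in the side crop, square recess at (291,275) in the top crop. On to the short bar.

```bash
python3 - <<'E'
from g import *
manip.move_pose(tcp([SB[0],SB[1],.36]),rot(SB[3])); 
manip.set_gripper(0.088,20)
manip.move_linear(tcp([SB[0],SB[1],.10]),rate=.25)
pic("side","f1",(150,130,250,230),2.4)
manip.move_linear(tcp([SB[0],SB[1],.042]),rate=.15); st("down")
F=manip.state()["contact_force"]
if np.linalg.norm(F)<4:
    manip.set_gripper(0.0,20); st("g20")
    manip.set_gripper(0.0,60); st("g60")
    pic("side","f2",(150,130,250,230),2.4)
E
```

```text
down 24.14 [0.6076 0.3038 0.0234] F [ 0.1 -0.3  0. ] w 0.0879 q [ 0.43  0.47  1.76  0.    0.92 -1.3 ]
g20 25.09 [0.6073 0.3037 0.0229] F [ 1.  -0.1 -0.8] w 0.027 q [ 0.43  0.47  1.76 -0.    0.92 -1.3 ]
g60 25.31 [0.6073 0.3037 0.0229] F [ 0.5 -0.1  0.2] w 0.026 q [ 0.43  0.47  1.76  0.    0.92 -1.3 ]
```

View pics/f2.png

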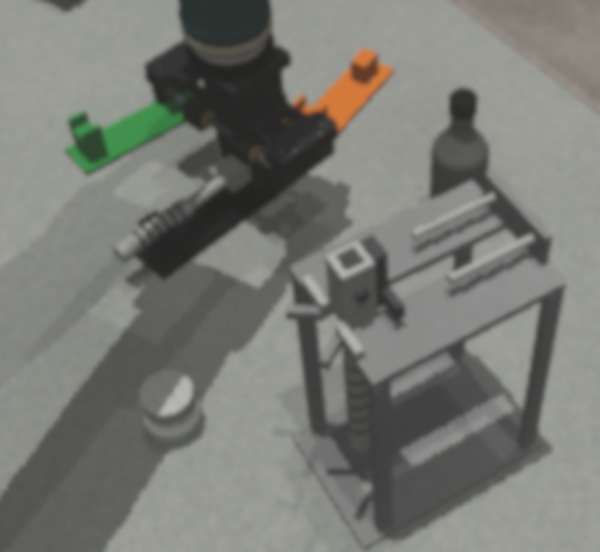

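The short bar is gripped on its pin with the same width reading as the long one. I'll lift it and ease the grip.

```bash
python3 - <<'E'
from g import *
manip.move_linear(tcp([SB[0],SB[1],.30]),rate=.15); st("up")
for f in(40,25,15,12):
    manip.set_gripper(0.0,f); manip.dwell(.4)
pin=manip.state()["tool_pos"]+[0,0,.019]
barfit(pic("side","g1",(150,80,250,250),2.3),.155,pin,SB[3]); st()
manip.set_gripper(0.0,60)
E
```

```text
up 27.23 [0.6069 0.3035 0.2796] F [ 0.1 -0.  -3.9] w 0.0258 q [ 0.43  0.25  1.54 -0.    1.35 -1.3 ]
hang deg 7.1 pin dz mm -1.2 dy 0.9 pts 411 415
 29.74 [0.6074 0.3037 0.281 ] F [-1.   0.1 -3. ] w 0.0272 q [ 0.43  0.25  1.54  0.    1.35 -1.3 ]
```

View pics/g1.png

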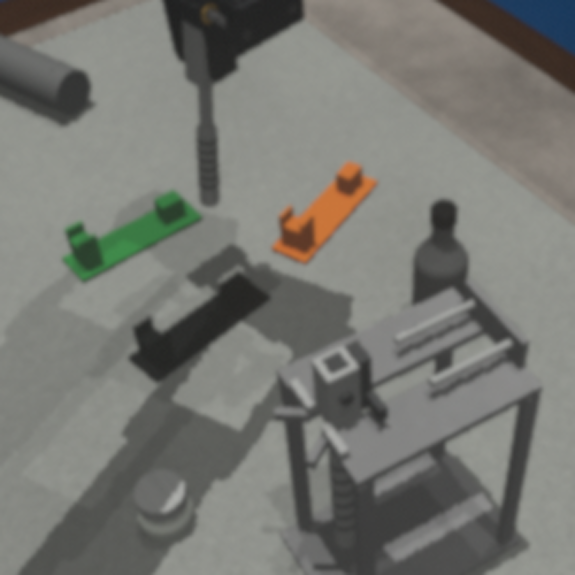

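The short bar hangs 7° from upright with about 1.2 mm of slip. It goes to the rack the same way.

```bash
python3 - <<'E'
from g import *
manip.move_linear(tcp([.40,.2,.31]),rate=.2,rot=rot(.02))
manip.move_linear(tcp(rack(-.165,-.0007,.30)),rate=.2,rot=rot(RK[2]))
manip.move_linear(tcp(rack(-.165,-.0007,.269)),rate=.15)
pin=manip.state()["tool_pos"]+[0,0,.019]
barfit(pic("side","h1",(150,130,250,250),2.3),.155,pin,RK[2])
for x in(-.115,-.095,-.08,-.07,-.06,-.05,-.0415):
    manip.move_linear(tcp(rack(x,-.0007,.269)),rate=.08); st(x)
    F=manip.state()["contact_force"]
    if np.hypot(*F[:2])>15: print("STOP");break
pic("side","h2",(200,150,250,230),2.4);pic("top","h3",(240,180,200,180),3)
E
```

```text
hang deg 10.1 pin dz mm -0.2 dy 0.9 pts 297 297
-0.115 33.58 [ 0.4409 -0.0011  0.2498] F [-1.2 -0.4 -3.4] w 0.0257 q [-0.06 -0.2   2.06  0.    1.28 -1.52]
-0.095 33.98 [ 0.4613 -0.0034  0.25  ] F [-0.3  0.2 -3.3] w 0.0257 q [-0.06 -0.16  2.03  0.    1.27 -1.52]
-0.08 34.33 [ 0.4765 -0.0051  0.2501] F [-0.9  0.1 -4.8] w 0.0261 q [-0.06 -0.13  2.    0.    1.27 -1.52]
-0.07 34.6 [ 0.4855 -0.0062  0.2496] F [-3.9 -0.  -3. ] w 0.0258 q [-0.06 -0.11  1.98  0.    1.27 -1.52]
-0.06 34.88 [ 0.4953 -0.0073  0.2497] F [-4.8  0.5 -3.4] w 0.026 q [-0.06 -0.09  1.96  0.    1.27 -1.52]
-0.05 35.15 [ 0.5053 -0.0084  0.2498] F [-4.2 -0.  -1.9] w 0.0264 q [-0.07 -0.07  1.94  0.    1.26 -1.52]
-0.0415 35.41 [ 0.5137 -0.0093  0.2498] F [-6.   1.3 -2.6] w 0.0256 q [-0.07 -0.05  1.93  0.    1.26 -1.52]
```

View pics/h2.png

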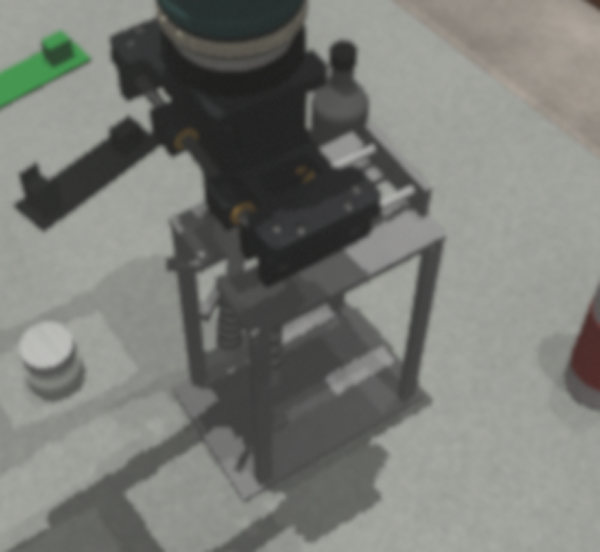

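Both handles hang between the posts and the push force is about 6 N. Lowering now.

```bash
python3 - <<'E'
from g import *
for z in(.260,.256,.253,.2515,.250,.249):
    manip.move_linear(tcp(rack(-.040,-.0007,z)),rate=.06); st(z)
    if manip.state()["contact_force"][2]>1: break
manip.set_gripper(0.0,12); manip.dwell(.3); st("ease")
pic("side","i1",(200,150,250,230),2.4)
E
```

```text
0.26 35.81 [ 0.5149 -0.0095  0.2408] F [-5.8  0.1 -2.7] w 0.0261 q [-0.07 -0.04  1.94 -0.    1.25 -1.52]
0.256 36.06 [ 0.5153 -0.0095  0.2372] F [-5.5  0.5 -2.9] w 0.0259 q [-0.07 -0.04  1.94  0.    1.24 -1.52]
0.253 36.31 [ 0.5155 -0.0096  0.2342] F [-5.9  1.3 -3.2] w 0.0257 q [-0.07 -0.04  1.94 -0.    1.23 -1.52]
0.2515 36.56 [ 0.5156 -0.0096  0.2327] F [-5.  -0.3 -3.4] w 0.0259 q [-0.07 -0.04  1.95  0.    1.23 -1.52]
0.25 36.81 [ 0.5162 -0.0096  0.2322] F [-5.3  1.1 -0.1] w 0.0258 q [-0.07 -0.03  1.95 -0.    1.23 -1.52]
0.249 37.06 [ 0.5166 -0.0096  0.2321] F [-6.9  0.9  3.1] w 0.0258 q [-0.07 -0.03  1.95 -0.    1.23 -1.52]
ease 37.58 [ 0.5168 -0.0097  0.2316] F [-4.7  0.4  6. ] w 0.027 q [-0.07 -0.03  1.95 -0.    1.23 -1.52]
```

View pics/i1.png

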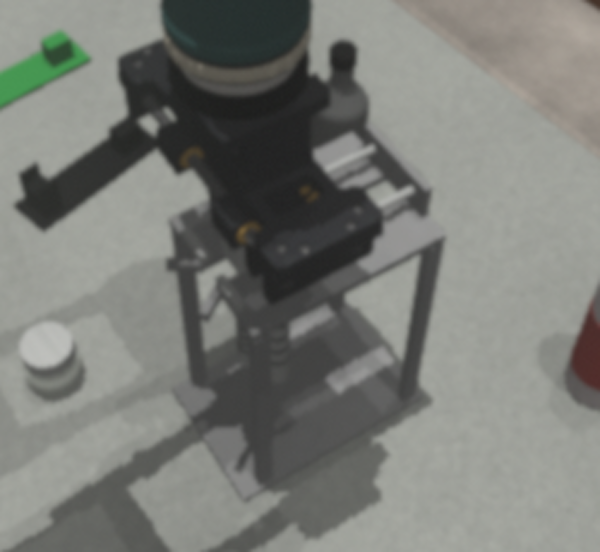

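```bash
python3 - <<'E'
from g import *
manip.move_linear(tcp(rack(-.0475,-.0007,.2495)),rate=.04); st("fwd")
manip.set_gripper(0.05,12); manip.dwell(.4); st("open")
p=manip.state()["tool_pos"]
manip.move_linear([p[0],p[1],.36],rate=.15); st()
manip.move_linear([.42,.22,.36],rate=.3); manip.dwell(.3)
pic("side","j1",(200,150,250,230),2.4);pic("top","j2",(240,180,200,180),3)
E
```

```text
fwd 37.97 [ 0.5084 -0.0087  0.2316] F [-4.2  0.6  6.5] w 0.0274 q [-0.07 -0.05  1.96  0.    1.23 -1.52]
open 38.88 [ 0.5083 -0.0087  0.2305] F [-0.8 -0.5 -0.1] w 0.0502 q [-0.07 -0.05  1.96  0.    1.23 -1.52]
 39.9 [ 0.5078 -0.0087  0.3588] F [-0.6  1.  -0.8] w 0.0502 q [-0.07 -0.11  1.79 -0.    1.47 -1.52]
```

View pics/j1.png

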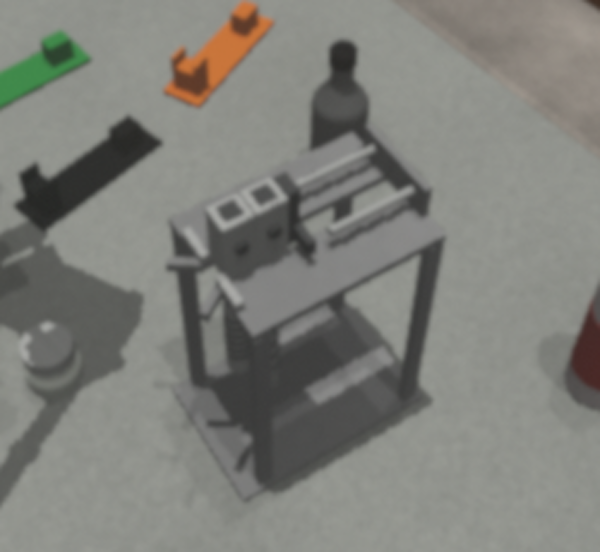

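View pics/j2.png

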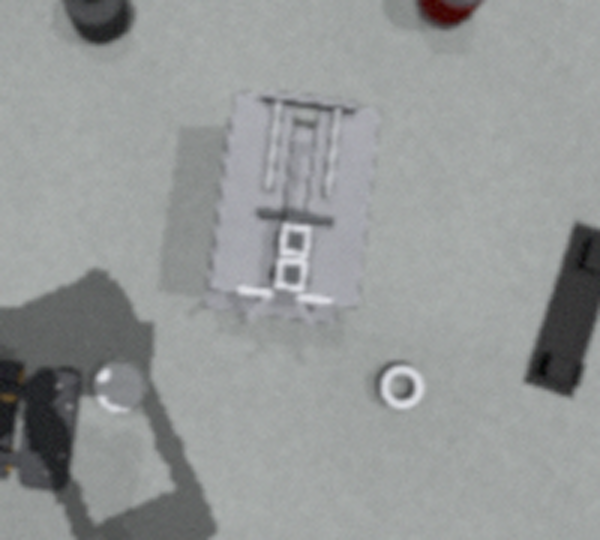

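Both bars are upright behind the lip, with recesses at (295,240) for the long bar and (291,275) for the short bar in the top crop. The short one is in front. I'll check heights and bystanders, then hand in.

```bash
python3 - <<'E'
from g import *
for n,f0 in(("side","side0.npz"),("top","top0.npz")):
    c=cams.capture(n);W=cloud(c).reshape(-1,3);W0=cloud(dict(np.load(f0))).reshape(-1,3)
    d=W[:,:2]-RK[:2];cc,ss=np.cos(RK[2]),np.sin(RK[2]);x=cc*d[:,0]+ss*d[:,1];y=-ss*d[:,0]+cc*d[:,1]
    m=(abs(y)<.012)&(x>-.065)&(x<-.008)&(W[:,2]>.268); print(n,"heads top z",np.median(W[m][:,2]),"x",x[m].min()-LIP,x[m].max()-LIP)
    for k,(p,r,h) in dict(sock=((.412,-.1217),.05,.03),jar=((.4112,.1216),.05,.03),can=((.7628,-.1564),.06,.1),bot=((.7344,.1437),.06,.1)).items():
        def ce(W):
            m=(np.hypot(W[:,0]-p[0],W[:,1]-p[1])<r)&(W[:,2]>h)&(W[:,2]<.17); return np.nanmean(W[m],axis=0).round(4)
        print(k,ce(W0),ce(W))
st()
order.close_job()
E
```

```text
side heads top z 0.2734885753571831 x 0.00010850058880939456 0.05368925152281342
sock [ 0.4146 -0.1188  0.0424] [ 0.4146 -0.1188  0.0423]
jar [0.4111 0.1202 0.0474] [0.411  0.1202 0.0475]
can [ 0.7488 -0.1617  0.1368] [ 0.7487 -0.1618  0.1367]
bot [0.7334 0.1441 0.1265] [0.7335 0.1441 0.1265]
top heads top z 0.27458795993984886 x 0.0007002151704110365 0.0539248773077511
sock [ 0.4166 -0.1161  0.0441] [ 0.4167 -0.1161  0.0442]
jar [0.4131 0.1241 0.05  ] [0.413  0.1241 0.05  ]
can [ 0.7541 -0.1546  0.1428] [ 0.7541 -0.1545  0.1431]
bot [0.7351 0.1484 0.1255] [0.735  0.1484 0.1264]
 41.37 [0.4202 0.2196 0.36  ] F [ 0.1 -0.  -0.7] w 0.05 q [ 0.43 -0.18  1.84 -0.    1.48 -1.03]
the job is handed in; nothing more can be done
```

Both bars now hang upright behind the rack's lip, with the short one in front of the long one. The job was handed in at 41.4 s of the 72 s allowed. The long bar went first. I gripped each by its pin ends, eased the grip until it hung, gripped firmly again, pushed it in against the follower and lowered it.

- **Bars:** Both cameras show the head tops at about z = 0.274 m, the height expected for bars standing on the deck. The front head face is within 1 mm of the lip.
- **Bystanders:** The can, bottle, jar and socket measured the same as at the start, within about 1 mm. The look-alike rests were not touched.
- **Forces:** At the points I checked, the highest wrist force was about 8 N. The gripper was empty and clear of everything when I handed in.
- **Disagreeing checks:** The two cameras gave slightly different rack yaw, by about 0.008 rad, so I used the average. Two slip readings on the long bar were wrong (−8 mm and −9.5 mm). The better side view and the handle's lowest point both gave about 1 mm.

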